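# Sweep the press bed into its scrap drawer and shut the drawer

### The job

Four split wooden blocks are lying on the bed of the hand press: with the bench brush, not with your fingers, sweep them off the bed into the open scrap drawer at its side. Stand the brush back on its bristles with its whole head on its green mat, and push the drawer fully home until its catch holds it. Leave the rest of the bench as it is.

Things in the scene. Friction and masses are not known exactly. Their poses are not given: they have to be found in the camera images.
- press: Green arbor press (hand press) on a grey steel stand, fixed to the bench. Origin on the bench under the pressing foot; x runs away from the robot across the bed, y to the left along it, z up. The stand spans x -0.12 to 0.16, y -0.13 to 0.13; the column stands at the rear, from x = 0.085 back. The scrap drawer slides out of the stand's right side, towards -y, below the bed's right edge.
- bed (a point): Point on top of the flat steel bed plate, 0.120 above the bench, straight below the pressing foot; axes are the press's. From here the bed reaches x = -0.120 to a 20 mm high rear fence with its face at x = 0.075, and y = -0.130 to 0.130. Its front, left and right edges are open, without rims.
- foot (a point): Centre of the underside of the raised pressing foot, 38 mm across, 0.112 above the bed and fixed there. Relative to this point (press axes) the ram housing above it spans x -0.042 to 0.032, y +-0.033, from z = 0.046 up; a lever hub and lever stand on its left, y 0.033 to 0.079, x from -0.027 back, from z = 0.05 up.
- drawer (a joint): Opening of the blue-fronted scrap drawer in m: 0 = home against its stop, at most 0.165; it starts well open. It slides along the press's y (pushing towards +y shuts it) with about 2 N of friction. In the last 14 mm a sprung ball catch adds some 7 N until 7 mm, then draws the drawer home and holds it there.
- drawer_front (a point): Centre of the flat outer face of the drawer's blue front panel (206 mm wide along the press's x, 12 mm thick, its top 0.100 and bottom 0.006 above the bench; this point is at 0.065). The face looks to the press's -y; the black finger pull is flush. Moves with the drawer; axes parallel to the press's.
- drawer_in (a point): Centre of the drawer's inner floor, 0.012 above the bench, axes parallel to the press's. Inside, the drawer measures 190 mm in x and 203 mm in y; side and rear walls are 72 mm high. Shut, it lies at x = -0.0155, y = -0.027 in the press's frame. Pieces standing up to 90 mm above its floor still pass under the bed.
- brush: Bench brush with black stiff bristles and a wooden back and handle. Origin: centre of the underside of the bristles. Its head is 140 mm long in its x, 46 mm wide in y, 56 mm high; a flat-sided handle (24 mm wide, 22 mm high) runs from the head to x = -0.197. z up when it stands on its bristles. 0.15 kg; its centre of mass is near x = -0.02. The head is firm: it does not bend noticeably.
- brush_grip (a point): The place to grip the brush's handle: the handle's centre, 125 mm behind the head's centre (brush x = -0.125), 50 mm above the bristle tips; the axes are the brush's.
- mat: Flat green mat fixed to the bench where the brush lives, 300 x 120 x 3 mm, long side along its x; origin at the centre of its underside. The brush is back when it stands on its bristles with its whole head over the mat.
- scrap1: Scrap piece, plain split block 58 x 34 x 28 mm, light wood; origin at its centre. About 35 g. Lies on the press bed, in any yaw.
- scrap2: Scrap piece, stepped block 50 x 40 x 28 mm, light wood; origin at its centre. About 35 g. Lies on the press bed, in any yaw.
- scrap3: Scrap piece, darker strip 60 x 28 x 26 mm; origin at its centre. About 35 g. Lies on the press bed, in any yaw.
- scrap4: Scrap piece, darker stepped block 48 x 40 x 30 mm; origin at its centre. About 35 g. Lies on the press bed, in any yaw.
- mallet: Bystander, loose: a steel-headed hammer, 200 mm long, lying in front of the press; origin under its centre. Not to be disturbed.
- leaflets: Bystander, loose: banded stack of printed leaflets, 105 x 150 x 48 mm; origin under its centre. Not to be disturbed.
- jar: Bystander, loose: screw-top glass jar of inserts with an orange cap, 64 mm wide, 85 mm tall; origin under its centre. Not to be disturbed.
- blocks: Bystander, loose: strapped pack of good corner blocks, 115 x 102 x 29 mm; origin under its centre. Not to be disturbed.
- tape: Bystander, loose: red tape dispenser with a roll, 150 x 55 x 100 mm; origin under its centre. Not to be disturbed.
- carton: Bystander, loose: small closed cardboard kit carton, 130 x 100 x 70 mm; origin under its centre. Not to be disturbed.

How it is judged (in metres and radians):
On the way, in this order (a step that is already met when the one before it is completed fails the run):
1. all four pieces lie in the scrap drawer (x of scrap1 in the frame of drawer_in between -0.095 and 0.095 m and y of scrap1 in the frame of drawer_in between -0.1 and 0.1 m and z of scrap1 in the frame of drawer_in between 0 and 0.085 m and x of scrap2 in the frame of drawer_in between -0.095 and 0.095 m and y of scrap2 in the frame of drawer_in between -0.1 and 0.1 m and z of scrap2 in the frame of drawer_in between 0 and 0.085 m and x of scrap3 in the frame of drawer_in between -0.095 and 0.095 m and y of scrap3 in the frame of drawer_in between -0.1 and 0.1 m and z of scrap3 in the frame of drawer_in between 0 and 0.085 m and x of scrap4 in the frame of drawer_in between -0.095 and 0.095 m and y of scrap4 in the frame of drawer_in between -0.1 and 0.1 m and z of scrap4 in the frame of drawer_in between 0 and 0.085 m), for 0.2 s.
2. the drawer is home with the pieces in it (all of step 1 and value of joint drawer below 0.004 m), for 0.2 s.
At the end, for the whole second after the job is handed in: All four pieces lie inside the scrap drawer (centres at most 85 mm above its floor), the drawer is home (opening under 4 mm), and the brush, released and still, stands on its bristles on the green mat (head centre within 90 mm along and 45 mm across of the mat's centre; tilt under 0.12 rad) (all of step 2 and x of brush in the frame of mat between -0.09 and 0.09 m and y of brush in the frame of mat between -0.045 and 0.045 m and height (world z) of brush below 0.012 m and angle between brush's own z axis and vertical below 0.12 rad and linear speed of brush below 0.02 m/s); the robot touches nothing.
It fails at once if the gripper or arm touches a scrap piece instead of the brush (contact force between any of the fingers, the arm and scrap1 above 0.3 N or contact force between any of the fingers, the arm and scrap2 above 0.3 N or contact force between any of the fingers, the arm and scrap3 above 0.3 N or contact force between any of the fingers, the arm and scrap4 above 0.3 N).
It fails at once if a bystander is moved by more than 20 mm (distance of any of mallet, leaflets, jar, blocks, tape, carton from where it was at the start of the episode above 0.02 m).
It also fails if it takes over 72 s, if anything falls off the work surface, if the arm or the gripper's body presses on something with over 40 N, if the wrist force passes 120 N, or if a joint passes its speed limit or range.

### The arm

A 7-joint arm with a two-finger parallel gripper is mounted at the origin on the work surface. World frame = base frame: x ahead of the robot, y to its left, z up, the work surface at z = 0. Lengths are in m, angles in degrees, forces in N, time in s.
With the tool pointing down it reaches from about 0.425 to 0.925 m from the base axis. Payload 6.8 kg.
Tool frame: the origin (TCP) lies on the front face of the gripper's body, between the roots of the fingers; the fingertips stand 73 mm ahead of it and the grasp point (between the pads) lies 54 mm ahead of it; z points along the fingers, y is the line along which they close (so a half turn about z gives the same grasp; the last joint's range is limited). The gripper opens to 85 mm and grips with 20 to 120 N. Pads are 22 mm wide; open, the fingers measure 114 mm over their backs; the gripper's body (76 mm by 85 mm) begins 54 mm behind the grasp point. The pads swing forward as they close: fully open they stand 13 mm farther back than shut.
Start: joints at [68.405, 27.33, 1.283, 89.118, -0.659, 63.558, -4.761], TCP at [0.179, -0.651, 0.304] pointing down, gripper open.
Joint ranges: [-169.35, 169.35], [-19.33, 120.38], [-80.79, 83.38], [13.8, 139.57], [-78.32, 258.32], [9.67, 109.79], [-169.56, 169.56]. Speed limits (degrees/s): [136.94, 136.94, 180, 180, 180, 180, 180].

### API

Orientations are given as a 3x3 rotation matrix whose columns are the frame's x, y, z axes.
In Python, from bench import * gives the robot as it stands. Calls block until the motion is done:
- move_to(position, orientation): joint-space move of the TCP to a pose.
- movel(position, attitude=None, max_speed=0.15, stop_force=None): straight line of the TCP; attitude=None keeps the orientation; max_speed is the mean speed in m/s. With stop_force (N) it stops when the force on the tool has changed by that much, and returns True; else False.
- movej(angles): joint-space move.
- open_gripper() and grab(): open the fingers fully, or close them until they stop; the grip force is fixed at half the most.
- wait(seconds).
- solve_ik(position, orientation): joint angles nearest the present ones, or None.
- get_state(): the state.
- camera(name): name is "side" or "top" or "wrist"; returns the picture (400x640x3 uint8, red, green, blue); there is no depth.
- camera_model(name): a dict with "fx", "fy", "cx", "cy" (pixels), "D" ([k1, k2, p1, p2, k3] as OpenCV has them; the pictures are not rectified), "R" (3x3) and "t" (3): a world point X has camera coordinates R X + t. Camera axes: x right, y down, z forward; pixel columns grow to the right and rows downward; lengths in m; the calibration is good to about 2 mm. A picture is of the moment at which its call begins: read the wrist's pose just before it. camera_model takes no time and is no camera call; for the wrist camera it gives the pose at the moment of the call.
A pose or a line that the arm cannot do raises IKError and nothing moves.
- hand_in(): hands the job in; it is judged then, once.
The state is a dict: "clock": time; "qpos": joint angles; "qd": joint speeds; "tau": joint torques, N m; "position": TCP position; "eef_rot": TCP orientation; "contact_force": force on the tool from outside, world axes, zero at the start; "ft_torque": the same for the moment, N m; "opening": finger opening in m; "finger_force": force on a finger pad.
Only numpy, scipy, OpenCV 4.12 (cv2) and the standard library are available. Lean on these libraries where they do the work, as an engineer would, in place of code of your own. Each camera call takes 0.05 s, during which the arm holds its last target. There are 200 camera calls.

## Working session

There is one attempt and no reset: what is moved stays moved. The work goes in short steps, each a Python script; the robot and the scene stay as the last script left them, time stands still between calls to the robot, and variables do not carry over. Pictures are saved under pics/ and viewed, at most 10 in all, crops included, and the job is handed in when it is done.

```bash
mkdir -p pics; ls; python3 - <<'E'
from bench import *
import cv2,numpy as np
for n in("top","side"):
    im=camera(n); cv2.imwrite(f"pics/{n}0.png",im[:,:,::-1])
    m=camera_model(n); print(n,{k:np.round(v,4).tolist() for k,v in m.items()})
print(get_state()["clock"])
E
```

```text
pics
top {'fx': 366.6157, 'fy': 366.6157, 'cx': 316.7455, 'cy': 202.6557, 'D': [-0.0139, 0.0, 0.0, 0.0, 0.0], 'R': [[-0.0199, -0.9998, -0.0102], [-0.9953, 0.0208, -0.0948], [0.095, 0.0082, -0.9954]], 't': [0.0436, 0.5242, 1.2623]}
side {'fx': 486.4996, 'fy': 486.4996, 'cx': 326.7464, 'cy': 198.2373, 'D': [-0.102, 0.0, 0.0, 0.0, 0.0], 'R': [[-0.9608, -0.2767, -0.0185], [-0.1931, 0.7154, -0.6715], [0.199, -0.6416, -0.7408]], 't': [0.4921, 0.1977, 1.6805]}
0.1
```

View pics/top0.png

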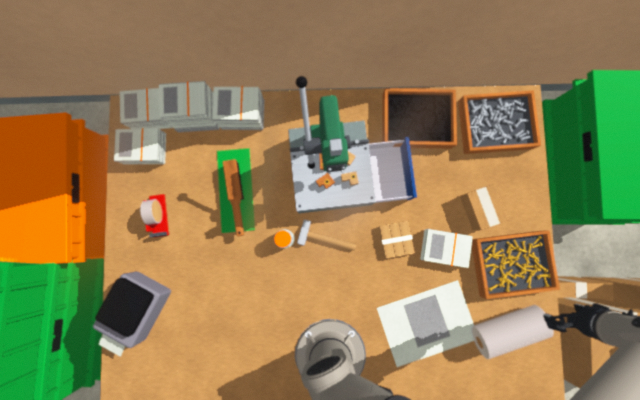

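View pics/side0.png

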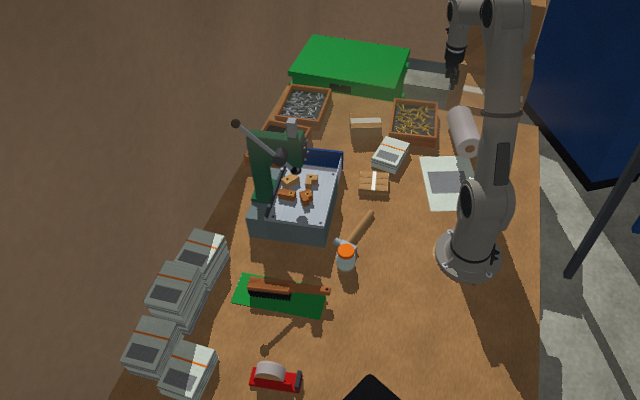

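The top view shows the press at about (333,165), with the open drawer to its right (blue front at x≈409). The brush stands on the green mat near (233,190), handle towards the robot. The side view shows four pieces near (290,181), (312,180), (287,196) and (306,198). Next I'll measure these.

```bash
cat > h.py <<'E'
import cv2,numpy as np
from bench import camera_model
def ray(n,px):
    m=camera_model(n);K=np.array([[m["fx"],0,m["cx"]],[0,m["fy"],m["cy"]],[0,0,1]])
    u=cv2.undistortPoints(np.array(px,float).reshape(-1,1,2),K,np.array(m["D"],float)).reshape(-1,2)
    R=np.array(m["R"]);return -R.T@np.array(m["t"]),np.c_[u,np.ones(len(u))]@R
def plane(n,px,z):
    c,d=ray(n,px);return c+d*((z-c[2])/d[:,2])[:,None]
def proj(n,X):
    m=camera_model(n);K=np.array([[m["fx"],0,m["cx"]],[0,m["fy"],m["cy"]],[0,0,1]])
    return cv2.projectPoints(np.array(X,float).reshape(-1,3),cv2.Rodrigues(np.array(m["R"]))[0],np.array(m["t"],float),K,np.array(m["D"],float))[0].reshape(-1,2)
E
python3 - <<'E'
import cv2,numpy as np
from h import *
t=cv2.imread("pics/top0.png");s=cv2.imread("pics/side0.png")
cv2.imwrite("pics/topc.png",cv2.resize(t[110:250,205:425],None,fx=3.6,fy=3.6,interpolation=cv2.INTER_CUBIC))
cv2.imwrite("pics/sidec.png",cv2.resize(s[120:320,220:390],None,fx=3,fy=3,interpolation=cv2.INTER_CUBIC))
h=cv2.cvtColor(t,cv2.COLOR_BGR2HSV)
def big(m,roi):
    z=np.zeros_like(m);a,b,c,d=roi;z[b:d,a:c]=m[b:d,a:c]
    return max(cv2.findContours(z,0,2)[0],key=cv2.contourArea)
g=big(cv2.inRange(h,(45,100,40),(75,255,255)),(205,140,265,245))
r=cv2.minAreaRect(cv2.convexHull(g));b=cv2.boxPoints(r)
print("mat",b.round(1).tolist(),plane("top",b,.003).round(3).tolist(), plane("top",[r[0]],.003))
w=big(cv2.inRange(h,(2,90,60),(20,255,255)),(220,150,250,240))
m=np.zeros(h.shape[:2],np.uint8);
print("wood hull", cv2.boxPoints(cv2.minAreaRect(w)).round(1).tolist(), plane("top",cv2.boxPoints(cv2.minAreaRect(w)),.06).round(3).tolist())
bl=big(cv2.inRange(h,(105,100,30),(125,255,255)),(385,130,425,210))
b=cv2.boxPoints(cv2.minAreaRect(bl));print("blue",b.round(1).tolist(),plane("top",b,.1).round(3).tolist())
E
```

```text
mat [[216.39999389648438, 149.6999969482422], [249.10000610351562, 147.89999389648438], [253.6999969482422, 230.60000610351562], [221.0, 232.39999389648438]] [[0.728, 0.394, 0.003], [0.732, 0.275, 0.003], [0.432, 0.259, 0.003], [0.428, 0.376, 0.003]] [[0.57838156 0.32585311 0.003     ]]
wood hull [[220.0, 160.0], [249.0, 160.0], [249.0, 239.0], [220.0, 239.0]] [[0.677, 0.365, 0.06], [0.675, 0.264, 0.06], [0.403, 0.265, 0.06], [0.404, 0.364, 0.06]]
blue [[400.1000061035156, 137.89999389648438], [408.20001220703125, 136.8000030517578], [415.70001220703125, 196.5], [407.6000061035156, 197.60000610351562]] [[0.731, -0.252, 0.1], [0.733, -0.279, 0.1], [0.531, -0.295, 0.1], [0.528, -0.268, 0.1]]
```

View pics/topc.png

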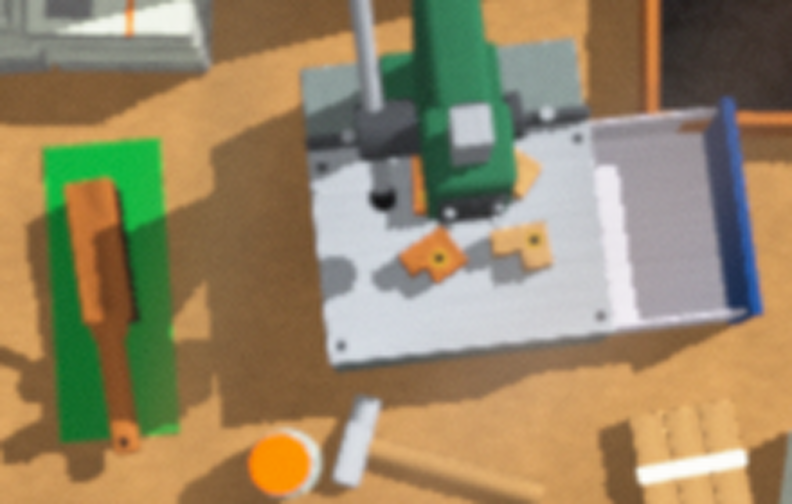

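View pics/sidec.png

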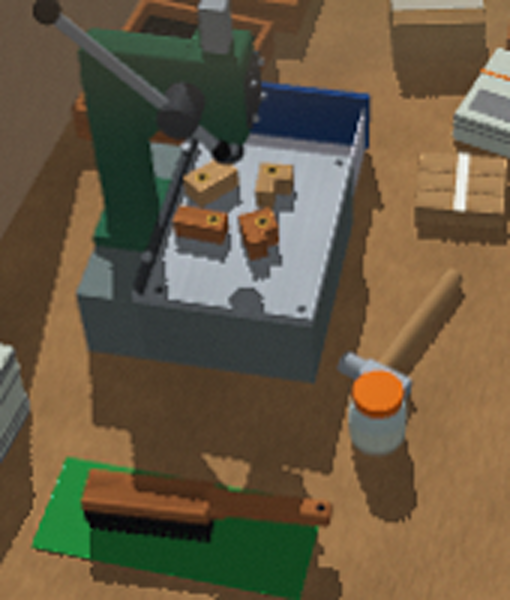

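The crops show the bed's front edge running from about (333,365) to (607,336), and the brush lying along the line (90,183) to (124,437). All four pieces sit in the middle of the bed. I'll convert these points to world coordinates.

```bash
python3 - <<'E'
import numpy as np
from h import *
T=lambda p:(np.array(p,float)+.5)/3.6-.5+[205,110]
S=lambda p:(np.array(p,float)+.5)/3-.5+[220,120]
f=plane("top",T([(333,362),(606,334),(308,150),(593,122)]),.12)[:,:2];print("bed FL FR, L, R",f.round(4).tolist())
d=f[0]-f[1];print(np.linalg.norm(d),np.degrees(np.arctan2(-d[0],d[1])))
f2=plane("side",S([(165,300),(314,322),(365,118)]),.12)[:,:2];print("side FL? FR..",f2.round(4).tolist())
# brush back outline top view: head far corners, near corners; handle end
b=plane("top",T([(66,188),(112,180),(124,437),(124,452)]),.058)[:,:2];print("brush top",b.round(4).tolist())
hs=plane("side",S([(320,508)]),.061)[:,:2];print("handle hole side",hs)
y=np.radians(4.3)
import sys
ax=np.array([np.cos(y),np.sin(y)]);ay=np.array([-ax[1],ax[0]])
o=(f[0]+f[1])/2+.12*ax;print("press o",o)
P=lambda q:np.c_[(q-o)@ax,(q-o)@ay].round(3).tolist()
print("pieces side (centre tops)",P(plane("side",S([(212,183),(275,180),(202,224),(259,230)]),.148)[:,:2]))
print("piece extremes side",P(plane("side",S([(175,222),(186,180),(240,230),(292,180),(258,248)]),.14)[:,:2]))
print("top pieces",P(plane("top",T([(432,258),(525,245),(415,185),(540,175)]),.148)[:,:2]))
print("top extremes",P(plane("top",T([(400,262),(432,282),(540,272)]),.14)[:,:2]))
print("blue outer",P(plane("top",[(415.7,196.5),(408.2,136.8)],.1)[:,:2]), P(plane("top",T([(723,98),(758,312)]),.1)[:,:2]))
print("bed corners side",P(f2),"blue side",P(plane("side",S([(258,84),(369,95)]),.1)[:,:2]))
E
```

```text
bed FL FR, L, R [[0.4926, 0.0963], [0.5129, -0.1505], [0.6879, 0.1163], [0.7082, -0.1454]]
0.24757712710560087 4.687140018101551
side FL? FR.. [[0.6603, 0.1162], [0.4887, 0.1025], [0.519, -0.2316]]
brush top [[0.6708, 0.3552], [0.6776, 0.3107], [0.4303, 0.299], [0.4161, 0.299]]
handle hole side [[0.42692263 0.29662386]]
press o [ 0.62241488 -0.01812467]
pieces side (centre tops) [[0.033, -0.032], [-0.039, -0.051], [0.028, 0.035], [-0.039, 0.031]]
piece extremes side [[0.062, 0.03], [0.068, -0.038], [-0.015, 0.028], [-0.057, -0.062], [-0.042, 0.052]]
top pieces [[-0.039, 0.026], [-0.036, -0.057], [0.028, 0.035], [0.026, -0.077]]
top extremes [[-0.039, 0.055], [-0.06, 0.028], [-0.06, -0.068]]
blue outer [[-0.112, -0.27], [0.091, -0.269]] [[0.092, -0.26], [-0.111, -0.268]]
bed corners side [[0.048, 0.131], [-0.124, 0.13], [-0.119, -0.205]] blue side [[0.035, -0.264], [-0.112, -0.27]]
```

```bash
cat >> h.py <<'E'
def dn(yaw,s=1):
    c,q=np.cos(np.radians(yaw)),np.sin(np.radians(yaw));bx=np.array([c,q,0]);by=np.array([-q,c,0])
    return np.c_[s*bx,-s*by,[0,0,-1]]
O=np.array([.622,-.021]);PY=4.6
def press(x,y,z):
    c,q=np.cos(np.radians(PY)),np.sin(np.radians(PY));return [O[0]+c*x-q*y,O[1]+q*x+c*y,z]
BG=np.array([.485,.308]);BY=7.3
E
python3 - <<'E'
from bench import *
from h import *
s=get_state();m=camera_model("wrist")
R=np.array(m["R"]);c=-R.T@m["t"];E=np.array(s["eef_rot"]);print("cam in tool",(E.T@(c-s["position"])).round(3),"fwd",(E.T@R[2]).round(2),E.round(2).tolist())
for sg in(1,-1):
    print(sg)
    for p,y in(([.44,-.02,.35],5),([*BG,.109],BY),(press(-.128,.15,.229),PY),(press(-.128,-.13,.229),PY),(press(-.03,-.30,.14),PY),(press(-.03,-.14,.14),PY)):
        q=solve_ik(p,dn(y,sg));print(np.round(p,3),None if q is None else np.round(q,0))
E
```

```text
cam in tool [ 0.076 -0.    -0.07 ] fwd [-0.3  -0.    0.95] [[0.96, 0.27, -0.0], [0.27, -0.96, 0.0], [-0.0, -0.0, -1.0]]
1
[ 0.44 -0.02  0.35] [ 27.   4. -34. 114.   3.  62. -93.]
[0.485 0.308 0.109] [  -7.   40.  -42.  109.   37.   46. -152.]
[0.482 0.118 0.229] [  14.   21.  -41.  115.   18.   50. -123.]
[ 0.505 -0.161  0.229] [ 24.  20. -16. 112.   7.  49. -81.]
[ 0.616 -0.322  0.14 ] [ 25.  39.  -4.  93.   4.  49. -66.]
[ 0.603 -0.163  0.14 ] [ 18.  34. -12. 103.  10.  44. -84.]
-1
[ 0.44 -0.02  0.35] [ 43.   6. -51. 114.   6.  62.  85.]
[0.485 0.308 0.109] [ -3.  42. -48. 109.  41.  49.  24.]
[0.482 0.118 0.229] [ 34.  33. -71. 114.  37.  60.  40.]
[ 0.505 -0.161  0.229] [ 45.  24. -43. 111.  21.  52.  87.]
[ 0.616 -0.322  0.14 ] [ 46.  44. -36.  91.  30.  55.  95.]
[ 0.603 -0.163  0.14 ] [ 36.  39. -38. 101.  30.  50.  80.]
```

```bash
python3 - <<'E'
from bench import *
from h import *
move_to([.44,-.02,.35],dn(PY,-1)); move_to([*BG,.24],dn(BY,-1))
s=get_state();print(s["clock"],np.round(s["qpos"],0))
m=camera_model("wrist");np.savez("w1.npz",**m)
cv2.imwrite("pics/w1.png",camera("wrist")[:,:,::-1])
d=np.array([np.cos(np.radians(BY)),np.sin(np.radians(BY)),0]);e=np.array([-d[1],d[0],0]);o=np.r_[BG,0]+.125*d
print(proj("wrist",[o-.197*d+[0,0,.064],o-.125*d+[0,0,.064],o+.07*d+.023*e+[0,0,.059],o+.07*d-.023*e+[0,0,.059],o-.07*d+.023*e+[0,0,.059],o-.07*d-.023*e+[0,0,.059]]).round(0).tolist())
E
```

```text
3.85 [  2.  32. -55. 104.  30.  60.  33.]
[[329.0, 108.0], [329.0, 201.0], [352.0, 381.0], [307.0, 381.0], [355.0, 259.0], [303.0, 259.0]]
```

View pics/w1.png

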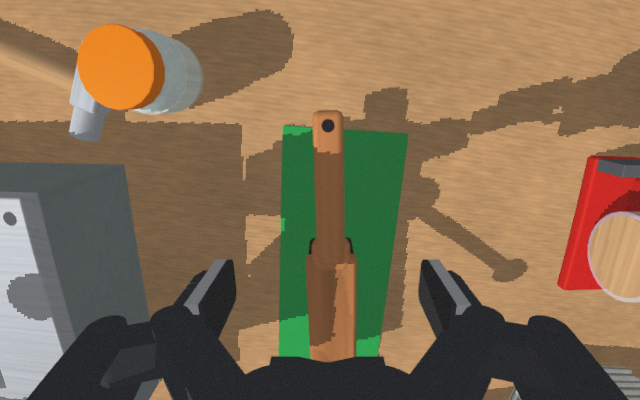

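The wrist view shows the handle running from (328,110) to (328,255) and the head from x≈307 to 356, within a few pixels of my prediction. The grasp pose is good.

```bash
python3 - <<'E'
from bench import *
from h import *
movel([*BG,.109]); grab(); s=get_state();print(s["clock"],s["opening"],s["finger_force"])
movel([*BG,.27],max_speed=.12)
movel(press(-.128,.16,.27),dn(PY,-1),max_speed=.12)
s=get_state();print(s["clock"],np.round(s["qpos"],0),s["opening"],np.round(s["contact_force"],2),np.round(s["ft_torque"],2))
a=camera("side");b=camera("wrist")
cv2.imwrite("pics/s2.png",np.hstack([cv2.resize(a[100:300,180:380],(400,400)),cv2.resize(b,(400,250))[[*range(250)]+[249]*150]])[:,:,::-1])
E
```

```text
5.5167 0.02310104603171139 60.430898666381836
8.6583 [ 26.  23. -58. 112.  23.  58.  52.] 0.02357865630410901 [-0.28 -0.17 -0.96] [-0.04  0.21  0.04]
```

View pics/s2.png

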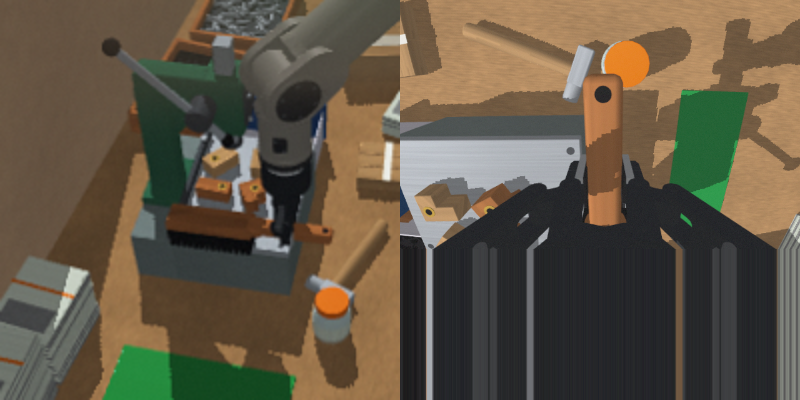

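The side view shows the brush held level at the bed's left, behind all four pieces, and clear of the press. Now the sweep.

```bash
python3 - <<'E'
from bench import *
from h import *
print(movel(press(-.128,.14,.230),max_speed=.1,stop_force=8))
print(movel(press(-.128,-.05,.230),max_speed=.08,stop_force=12))
print(movel(press(-.128,-.132,.230),max_speed=.05,stop_force=12)); wait(.3)
s=get_state();print(s["clock"],np.round(s["contact_force"],2),np.round(s["position"],3))
a=camera("side");b=camera("top")
cv2.imwrite("pics/s3.png",np.hstack([cv2.resize(a[120:270,220:370],(400,400)),cv2.resize(b[100:250,280:430],(400,400))])[:,:,::-1])
E
```

```text
False
False
False
13.975 [-0.3   0.79 -0.19] [ 0.505 -0.163  0.23 ]
```

View pics/s3.png

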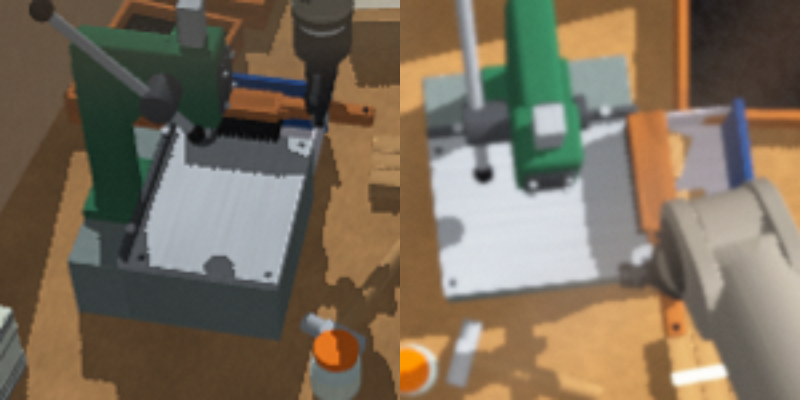

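The bed is bare. A piece still shows in front of the brush at the edge, so I'll nudge it a little farther, back off and check the drawer.

```bash
python3 - <<'E'
from bench import *
from h import *
print(movel(press(-.128,-.152,.230),max_speed=.05,stop_force=10))
movel(press(-.128,-.10,.232),max_speed=.12)
movel(press(-.128,.12,.245),max_speed=.2)
b=camera("top");a=camera("side")
cv2.imwrite("pics/s4.png",np.hstack([cv2.resize(a[120:270,220:370],(400,400)),cv2.resize(b[125:225,325:425],(400,400),interpolation=cv2.INTER_CUBIC)])[:,:,::-1])
cv2.imwrite("pics/t4.png",b[:,:,::-1])
print(get_state()["clock"])
E
```

```text
False
16.5583
```

View pics/s4.png

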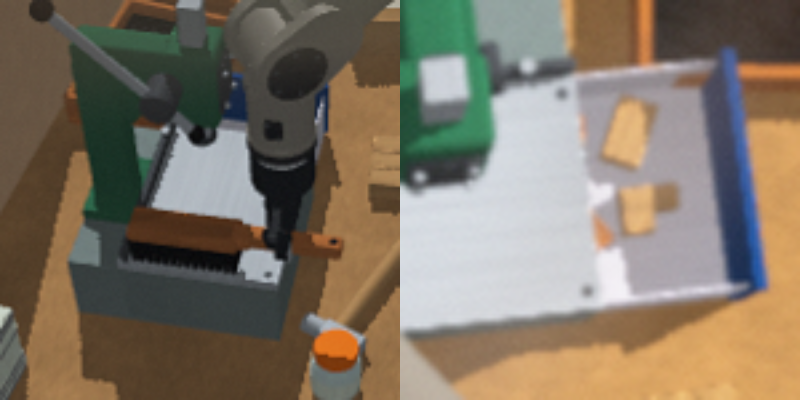

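Both light pieces lie flat in the drawer. The two darker ones peek out at the bed's edge, about (582,130) and (602,232) in the image, and the bed is empty. I'll return the brush.

```bash
python3 - <<'E'
from bench import *
from h import *
movel(press(-.128,.16,.27),max_speed=.12)
P=BG-[.01,0]
movel([*P,.27],dn(BY,-1),max_speed=.15)
movel([*P,.125],max_speed=.12)
print(movel([*P,.108],max_speed=.03,stop_force=4),get_state()["position"][2])
open_gripper(); wait(.2); movel([*P,.27],max_speed=.15)
b=camera("wrist");a=camera("top");print(get_state()["clock"])
cv2.imwrite("pics/s5.png",np.hstack([cv2.resize(b,(480,300)),cv2.resize(a[110:260,200:350],(300,300))])[:,:,::-1])
# push route
grab()
move_to([.44,-.02,.35],dn(PY,-1)); move_to(press(-.05,-.34,.25),dn(PY,-1))
m=camera_model("wrist");w=camera("wrist");print(get_state()["clock"],get_state()["opening"],np.round(get_state()["qpos"],0))
t=camera("top")
cv2.imwrite("pics/s6.png",np.hstack([cv2.resize(w,(480,300)),cv2.resize(t[110:235,310:435],(300,300))])[:,:,::-1])
E
```

```text
True 0.10911465677756071
22.4833
26.0417 6.682609875080582e-05 [ 57.  41. -50.  85.  33.  69.  97.]
```

```bash
python3 -c "
import cv2,numpy as np
a=cv2.imread('pics/s5.png');b=cv2.imread('pics/s6.png');cv2.imwrite('pics/s56.png',np.vstack([a,b]))"
```

```text
(no output)
```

View pics/s56.png

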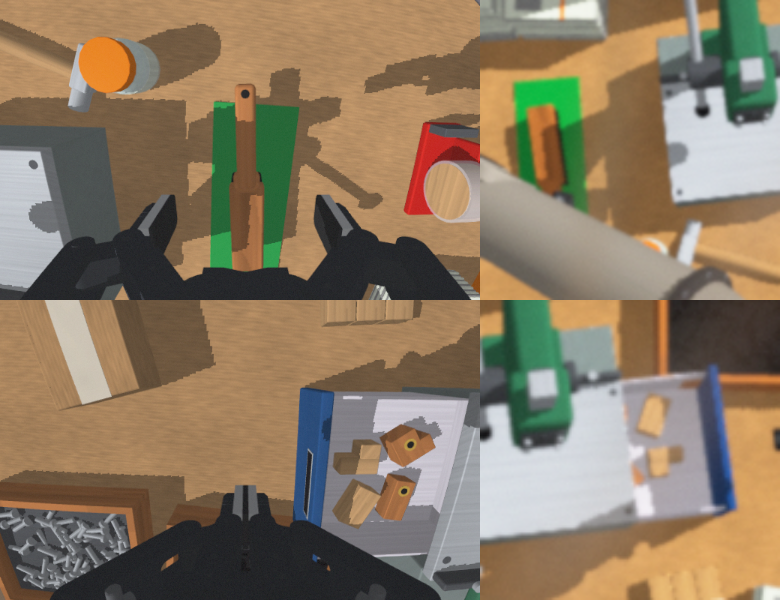

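Bottom left, all four pieces lie low inside the drawer. Top left, the brush stands on the mat. Now I'll push the drawer with closed fingers, turned so their narrow side faces it.

```bash
python3 - <<'E'
from bench import *
from h import *
for sg in(-1,1):
    q=[solve_ik(press(-.04,y,.15),dn(PY+90,sg)) for y in(-.33,-.15)];print(sg,[None if a is None else np.round(a) for a in q])
    if any(a is None for a in q): continue
    move_to(press(-.04,-.33,.25),dn(PY+90,sg)); movel(press(-.04,-.33,.15),max_speed=.1)
    print(movel(press(-.04,-.18,.15),max_speed=.06,stop_force=25),np.round(get_state()["contact_force"],1))
    print(movel(press(-.04,-.142,.15),max_speed=.03,stop_force=25))
    s=get_state();d=np.array(s["position"])[:2]-O;c,k=np.cos(np.radians(PY)),np.sin(np.radians(PY));print("press y",-k*d[0]+c*d[1],np.round(s["contact_force"],1),s["clock"])
    movel(press(-.04,-.30,.15),max_speed=.15);movel(press(-.04,-.33,.25));break
t=camera("top");a=camera("side");print(get_state()["clock"])
cv2.imwrite("pics/s7.png",np.hstack([cv2.resize(t[110:250,210:430],(440,280)),cv2.resize(a[120:320,220:380],(320,400))[:280]])[:,:,::-1])
E
```

```text
-1 [array([ -14.,   64.,   72.,   94.,  -64.,   72., -103.]), array([ 54.,  50., -65., 101.,  51.,  64., 156.])]
False [-0.9 -2.4  0.1]
True
press y -0.14972268459658764 [ 0.3 -1.8  0.9] 33.9667
36.0583
```

View pics/s7.png

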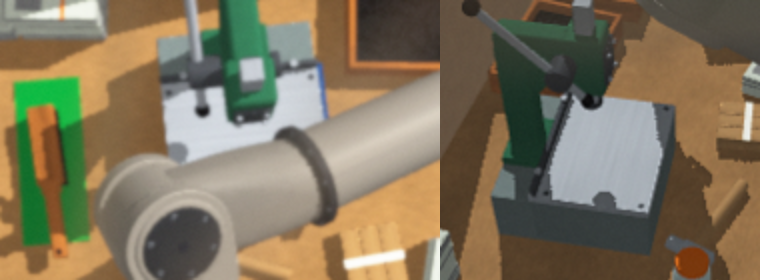

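```bash
python3 - <<'E'
from bench import *
from h import *
t=camera("top");h=cv2.cvtColor(t,cv2.COLOR_RGB2HSV)
m=cv2.inRange(h,(105,100,30),(125,255,255));m[:, :350]=0;m[:,425:]=0;m[:130]=0;m[200:]=0
c,k=np.cos(np.radians(PY)),np.sin(np.radians(PY))
for r in range(140,165,3):
    x=np.flatnonzero(m[r])
    if len(x):
        q=plane("top",[[x.max()+.5,r]],.1)[0,:2]-O;print(r,x.min(),x.max(),(-k*q[0]+c*q[1]).round(4),(c*q[0]+k*q[1]).round(3))
# repeat push gently to see where contact comes
movel(press(-.04,-.33,.15),max_speed=.15);movel(press(-.04,-.19,.15),max_speed=.15)
print(movel(press(-.04,-.14,.15),max_speed=.03,stop_force=30))
s=get_state();d=np.array(s["position"])[:2]-O;print("press y",-k*d[0]+c*d[1],s["contact_force"])
movel(press(-.04,-.30,.15),max_speed=.15);movel(press(-.04,-.33,.25));print(get_state()["clock"])
E
```

```text
143 369 370 -0.1381 0.082
146 369 370 -0.1369 0.072
149 370 370 -0.1358 0.062
152 370 371 -0.1379 0.051
155 371 371 -0.1368 0.041
158 371 371 -0.1356 0.031
True
press y -0.14890536667010237 [-0.17459881 -2.70264934  1.12496437]
41.4417
```

```bash
python3 -c "
from bench import *
print(hand_in())"
```

```text
the job is handed in; nothing more can be done
None
```

I handed the job in at about 41 s of the 72 s limit: all four pieces were swept into the drawer with the brush, the drawer pushed home against its stop, and the brush stood back on its mat; no verdict came back.

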